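Clamp the check cell in the sauce colour meter

ROBOT

A 6-joint arm with a two-finger parallel gripper is mounted at the origin on a cart in front of the work surface, level with it; the furniture and walls round the work are solid. World frame = base frame: x ahead of the robot, y to its left, z up, the work surface at z = 0. Lengths are in mm, angles in rad, forces in N, time in s.
With the tool pointing down it reaches from about 350 to 925 mm from the base axis. Payload 6.4 kg.
Tool frame: the origin (TCP) lies on the centre line of the jaws, within the pads' length; the fingertips stand 17 mm ahead of it and the grasp point (between the pads) lies 2 mm behind it; z points along the fingers, y is the line along which they close (so a half turn about z gives the same grasp; the last joint's range is limited). The gripper opens to 94 mm and grips with 3 to 60 N. Pads are 16 mm wide; open, the fingers measure 119 mm over their backs; the gripper's body (75 mm by 177 mm) begins 78 mm behind the grasp point.
Start: joints at [1.079, 0.245, 1.558, -0, 1.339, -0.174], TCP at [203.108, 617.464, 222.455] pointing down, gripper open.
Joint ranges: [-3.13, 3.13], [-1.02, 2.26], [0.13, 2.54], [-0.95, 4.09], [0.21, 2.88], [-2.74, 2.74]. Speed limits (rad/s): [2.57, 2.57, 3.14, 3.14, 3.14, 3.14].

INTERFACE

Orientations are given as a 3x3 rotation matrix whose columns are the frame's x, y, z axes.
In Python, from station import sensors, get_image, arm, models gives the robot as it stands.
- The arm moves only by the tool drive_tool, never from a script. Its argument "steps" is a list of rows, each a list of 6 numbers: the shift along the tool's x, y, z in mm, then the turn, a rotation vector about the tool's x, y, z in degrees. In form: [[tx, ty, tz, ax, ay, az], ...]. A call has 1 to 10 rows; each row shifts and turns the commanded pose from where the row before left it, along the tool's axes as they then stand; what a row does not reach is not made up. A row lasts 1/10 s, in which the tool goes at most 50 mm and 8.59 degrees, less where a joint would pass 70% of its speed; a pose out of reach is approached as far as the arm can. A call is refused whole if a number of a shift passes 50 or a number of a turn 8.59, either way. A call with a gripper value outside its range is refused whole. "fingers" is the finger opening in mm, from 0 to 94, set as the call begins (left out, the last holds). The fingers move at their own pace and stop on an object; the grip force is fixed at half the most. Time passes only in rows, so rows that do not move let the fingers close. It gives the time, the measured TCP pose, the force and the opening at its end, in the units of the state.
- sensors.observe(): the state, without advancing time (a new reading comes with each control period).
- get_image(name): name is "scene" or "top" or "wrist"; returns a dict with "color" (400x640x3 uint8, red, green, blue), "z_map" (400x640 float32, mm along the optical axis (not along the pixel's ray), 0 where there is no reading), "camera_matrix" (3x3 intrinsics, pixels), "R" (3x3) and "t" (3): a world point X has camera coordinates R X + t. Camera axes: x right, y down, z forward; pixel columns grow to the right and rows downward; lengths in mm; the calibration is good to about 2 mm. A picture is of the moment at which its call begins.
- arm.hand_in(): hands the job in, once; it reports no verdict.
Trained networks look in a picture, given as the dict that the camera call returned (one of the last four; its "shot" number tells which), for a name from the list of things; names that differ only in an ending like _2 or _b are one class to them, and where a whole thing is asked for, a point or a joint stands for the part that bears it (a point fixed in the world has none). Each returns a list of dicts, best first, with "conf" (0 to 1); they miss things now and then, are a little off and sometimes report something else, mostly with a low value. They report only what shows in the picture. A call takes as long as a camera call.
- models.masks_of(picture, name): "pixels" (400x640 bool, what is visible of it) and "xy" ([column, row] in pixels, amid what is visible of it).
The state is a dict: "time": time; "joint_pos": joint angles; "qvel": joint speeds; "joint_efforts": joint torques, N m; "tool_pos": TCP position; "tool_rot": TCP orientation; "force": force on the tool from outside, world axes, zero at the start; "torque": the same for the moment, N m; "opening": finger opening in mm.
Only numpy, scipy, OpenCV 4.12 (cv2) and the standard library are available. Lean on these libraries where they do the work, as an engineer would, in place of code of your own. Each camera call takes 0.05 s, during which the arm holds its last target. There are 200 camera calls.

TASK

Before the meals are checked, load the colour meter: take the upright check cell from the counter and, keeping it upright, stand it in the meter's channel between the receiver and the lamp so that its two clear faces, not the ribbed ones, look along the light path. Then, with the cell let go, slide the receiver gently forward until it carries the cell up against the lamp's sprung collar and clamps it with a light squeeze (the collar gives a little but is not driven hard home), and let go. Leave the other things alone.

Things in the scene. Friction and masses are not known exactly. Their poses are not given: they have to be found in the camera images.
- cell_center (a point): Centre of the check cell, a rigid upright square block 30 x 30 x 90 mm, 0.12 kg, on the counter: clear core, grey foot and cap. z up along its length, underside 45 mm below this point. The two clear faces look along its x axis (+x, -x), as does the white bar on the cap; the two white frosted faces with upright ribs look along +y, -y and are where to grip it (30 mm across).
- cell: The same check cell; origin at the centre of its underside, same axes.
- meter: White colour meter, fixed to the counter. Origin at the centre of its underside; x runs along channel and light path, from the receiver (robot's end) to the lamp; z up. Base plate 280 x 100 x 12 mm. On it stand two channel walls along x (x -60 to +60 mm), inner faces 34 mm apart (y = -17, +17 mm); they flare outward from 34 mm to 44 mm over the counter.
- channel (a point): Point on the channel's floor, 12 mm above the counter, on the meter's centre line at its middle (meter's axes). Around this point the cell fits between receiver and collar with at least 12 mm to spare on each side.
- light_path (a point): Point on the light path 50 mm above the counter over the channel's middle (meter's axes). At the +x end stands the lamp head, a white block 64 mm wide, top 76 mm over the counter, clamped by hand, its place along x not measured. Its round steel collar (26 mm across) faces -x at about x = +40 mm, up to 12 mm nearer or farther; it yields along +x on a spring, 4 N per mm, at most 5 mm.
- receiver (a joint): Travel of the receiver along the meter's +x, in m, 0 to 0.075. At 0 its flat front face, which touches the cell, is at x = -40 mm of the meter, and it moves one to one. It slides against a steady friction of 6 to 10 N (with the cell in front, up to 12 N) and stays where it is left.
- receiver_push (a point): Centre of the rear (-x) face of the receiver's upright grey thumb plate, the face to push on: 50 mm wide across y, 40 mm high (44 to 84 mm above the counter), 6 mm thick; this point is 38 mm behind the receiver's front face, 66 mm above the counter. There is free space behind it (-x), over the base plate.
- pen_1: Thick pen, 17 x 135 x 16 mm, a bystander.
- pen_3: Thin pen, 11 x 145 x 9 mm, a bystander.

How it is judged (in metres and radians):
On the way:
1. the cell stands upright on the channel floor between receiver and lamp, clear faces along the light path, not yet clamped, and let go (z of cell_center in the frame of channel between 0.042 and 0.048 m and y of cell_center in the frame of channel between -0.004 and 0.004 m and angle between the x axis of cell_center and the x axis of channel, either way round below 0.2 rad and angle between cell_center's own z axis and vertical below 0.06 rad and contact force between cell and the fingers below 0.1 N and contact force between cell and receiver below 1 N), for 0.2 s.
At the end, for the whole second after the job is handed in: The cell stands upright (within 3 degrees) on the channel floor, its clear faces square to the light path within 3.4 degrees and on the centre line within 4 mm, clamped between receiver and lamp collar with more than 1.5 N, at rest (z of cell_center in the frame of channel between 0.0425 and 0.0475 m and y of cell_center in the frame of channel between -0.004 and 0.004 m and angle between the x axis of cell_center and the x axis of channel, either way round below 0.06 rad and angle between cell_center's own z axis and vertical below 0.05 rad and contact force between cell and receiver above 1.5 N and linear speed of cell below 0.01 m/s); the robot touches nothing.
It fails at once if the cell is squeezed by the receiver with more than 16.5 N (collar driven nearly home) (contact force between cell and receiver above 16.5 N).
It fails at once if the cell is tipped more than 30 degrees (angle between cell_center's own z axis and vertical above 0.52 rad).
It fails at once if a pen is moved more than 20 mm (distance of any of pen_1, pen_3 from where it was at the start of the episode above 0.02 m).
It also fails if it takes over 58 s, if anything falls off the work surface, if the arm or the gripper's body presses on something with over 40 N, if the wrist force passes 120 N, or if a joint passes its speed limit or range.

## Working session

There is one attempt and no reset: what is moved stays moved. The work goes in short steps, Python scripts to look and compute and a tool call to move; the robot and the scene stay as the last step left them, time stands still between calls to the robot, and variables do not carry over. Pictures are saved under pics/ and viewed, on a budget of 10 in all, crops included, one or two more only if the job needs it, and the job is handed in when it is done.

Besides the shell and the picture viewer there is one more tool, called as name(argument=value, ...) on one line, values as JSON. drive_tool: Moves the arm, as the interface text tells. Its arguments: {"type":"object","properties":{"steps":{"type":"array","items":{"type":"array","items":{"type":"number"}}},"fingers":{"type":"number"}},"required":["steps"]}

```bash
mkdir -p pics; cat > h.py <<'E'
import numpy as np, cv2
from station import sensors, get_image, arm, models
np.set_printoptions(precision=2, suppress=True)
def save(p,n): cv2.imwrite(f'pics/{n}.png', cv2.cvtColor(p['color'],cv2.COLOR_RGB2BGR))
def pts(p,mask):
    v,u=np.nonzero(mask&(p['z_map']>0)); z=p['z_map'][v,u]; K=p['camera_matrix']
    c=np.stack([(u-K[0,2])/K[0,0]*z,(v-K[1,2])/K[1,1]*z,z],1)
    return (c-p['t'])@p['R']
def at_z(p,uv,z):
    d=p['R'].T@np.linalg.inv(p['camera_matrix'])@np.array([uv[0],uv[1],1.]); o=-p['R'].T@p['t']
    return o+d*(z-o[2])/d[2]
E
python3 - <<'E'
from h import *
s=sensors.observe();print({k:np.array(v) for k,v in s.items()})
ps={n:get_image(n) for n in('top','scene','wrist')}
for n,p in ps.items():
    print(n,'cam',-p['R'].T@p['t'])
    for o in('cell','meter','receiver','pen_1','pen_3'):
        for m in models.masks_of(p,o)[:2]:
            q=pts(p,m['pixels']); 
            print(n,o,round(m['conf'],2),np.array(m['xy']),m['pixels'].sum(), np.percentile(q,[5,50,95],axis=0).round(0).tolist() if len(q) else '')
cv2.imwrite('pics/a.png',cv2.cvtColor(np.vstack([cv2.resize(np.hstack([ps['wrist']['color'],ps['scene']['color']]),(800,250)),cv2.resize(ps['top']['color'],(560,350)).copy() if 0 else cv2.copyMakeBorder(cv2.resize(ps['top']['color'],(560,350)),0,0,0,240,0)]),cv2.COLOR_RGB2BGR))
E
```

```text
{'time': array(0.), 'joint_pos': array([ 1.08,  0.25,  1.56,  0.  ,  1.34, -0.17]), 'qvel': array([-0., -0., -0.,  0., -0.,  0.]), 'joint_efforts': array([ -0.  , -41.58, -31.46,   0.07,   0.03,  -0.  ]), 'tool_pos': array([202.83, 616.96, 221.38]), 'tool_rot': array([[-0.95,  0.31, -0.  ],
       [ 0.31,  0.95, -0.  ],
       [ 0.  , -0.  , -1.  ]]), 'force': array([ 0.61, -0.12,  0.49]), 'torque': array([-0.01, -0.01, -0.03]), 'opening': array(93.78)}
top cam [ 412.75 -195.85  944.11]
top cell 0.95 [396.7 184.6] 439 [[518.0, -346.0, 10.0], [532.0, -329.0, 89.0], [549.0, -316.0, 92.0]]
top meter 0.69 [245.6 180.4] 6126 [[440.0, -105.0, 9.0], [539.0, -53.0, 13.0], [693.0, -1.0, 72.0]]
top receiver 0.69 [235.1 191.5] 514 [[492.0, -61.0, 25.0], [510.0, -48.0, 73.0], [530.0, -30.0, 85.0]]
top pen_1 0.97 [378.3 272.7] 550 [[363.0, -369.0, 9.0], [374.0, -308.0, 14.0], [385.0, -252.0, 17.0]]
top pen_1 0.74 [394.5 124.5] 266 [[639.0, -381.0, 0.0], [662.0, -333.0, 7.0], [689.0, -290.0, 10.0]]
top pen_3 0.97 [378.3 272.7] 550 [[363.0, -369.0, 9.0], [374.0, -308.0, 14.0], [385.0, -252.0, 17.0]
[... 299 characters left out ...]
, [518.0, -67.0, 13.0], [671.0, -1.0, 70.0]]
scene receiver 0.97 [281.2 175.2] 462 [[491.0, -65.0, 21.0], [501.0, -57.0, 60.0], [526.0, -27.0, 82.0]]
scene receiver 0.73 [293. 188.] 2804 [[436.0, -109.0, 6.0], [518.0, -68.0, 13.0], [670.0, -10.0, 69.0]]
scene pen_1 0.82 [320.6 283.5] 525 [[362.0, -374.0, 7.0], [373.0, -320.0, 13.0], [384.0, -256.0, 16.0]]
scene pen_1 0.53 [422.6 214.6] 215 [[640.0, -371.0, -1.0], [664.0, -333.0, 6.0], [685.0, -291.0, 8.0]]
scene pen_3 0.82 [320.6 283.5] 525 [[362.0, -374.0, 7.0], [373.0, -320.0, 13.0], [384.0, -256.0, 16.0]]
scene pen_3 0.53 [422.6 214.6] 215 [[640.0, -371.0, -1.0], [664.0, -333.0, 6.0], [685.0, -291.0, 8.0]]
wrist cam [129.03 641.93 384.18]
```

```bash
python3 - <<'E'
from h import *
for n in('top','scene'):
    p=get_image(n)
    m=models.masks_of(p,'meter')[0]['pixels']
    q=pts(p,m); b=q[(q[:,2]>7)&(q[:,2]<16)]
    print(n,'base',cv2.minAreaRect(b[:,:2].astype(np.float32)))
    m=models.masks_of(p,'cell')[0]['pixels']; q=pts(p,m); b=q[q[:,2]>82]
    print('cell',len(b),cv2.minAreaRect(b[:,:2].astype(np.float32)),np.median(b[:,2]))
    m=models.masks_of(p,'receiver')[0]['pixels']; q=pts(p,m); b=q[q[:,2]>78]
    print('plate',len(b),cv2.minAreaRect(b[:,:2].astype(np.float32)),np.median(b[:,2]))
    if n=='top': a=cv2.resize(p['color'][90:310,190:450],None,fx=2.7,fy=2.7,interpolation=cv2.INTER_CUBIC); cv2.imwrite('pics/b.png',a[:,:,::-1])
E
```

```text
top base ((567.3640747070312, -52.832679748535156), (99.93910217285156, 280.0816955566406), 81.34014892578125)
cell 301 ((535.0587768554688, -334.1445007324219), (29.723262786865234, 30.737728118896484), 34.8209228515625) 90.0358497875625
plate 102 ((495.8614196777344, -42.51740646362305), (47.05292510986328, 6.911927223205566), 81.11795043945312) 83.62499790033783
scene base ((566.7754516601562, -54.40508270263672), (100.67008209228516, 279.5544738769531), 81.0020751953125)
cell 183 ((534.2636108398438, -335.4706115722656), (31.94826889038086, 27.987640380859375), 39.16877746582031) 89.16103478468693Traceback (most recent call last):
  File "<stdin>", line 9, in <module>
IndexError: list index out of range
```

View pics/b.png

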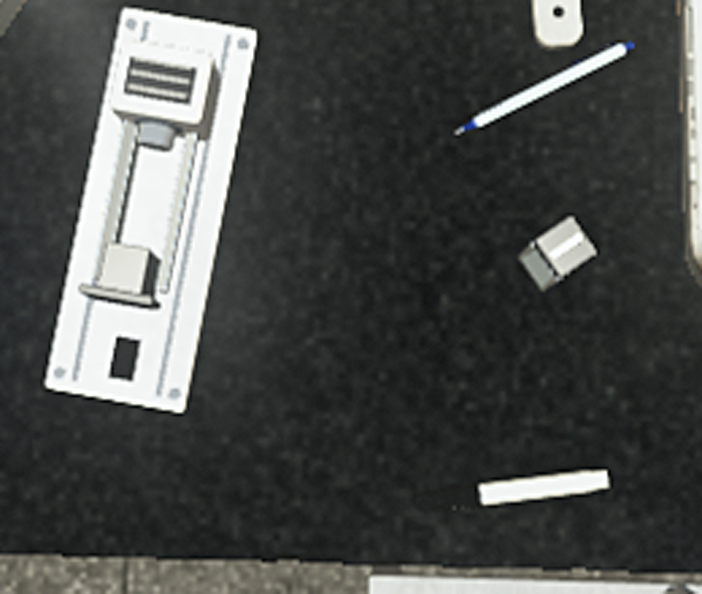

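View pics/a.png

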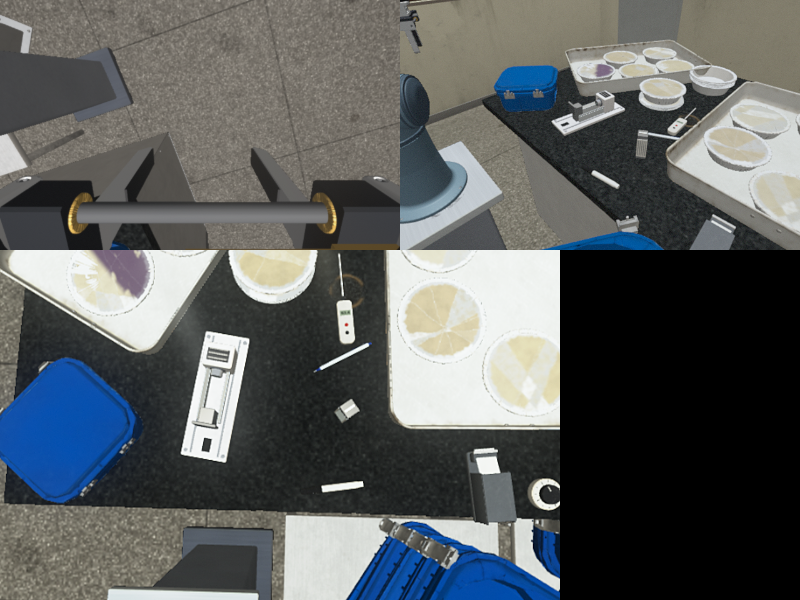

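```bash
python3 - <<'E'
from h import *
p=get_image('top'); q=pts(p,np.ones((400,640),bool))
print('max z y>0',np.percentile(q[(q[:,1]>20)&(q[:,0]>200)][:,2],[50,90,99,99.9]))
b=q[(q[:,1]>0)&(q[:,2]>60)&(q[:,0]>300)&(q[:,0]<750)]; print('box',np.percentile(b,[1,50,99],axis=0))
a=np.radians(-8.8); c=np.array([567,-53.5]); R=np.array([[np.cos(a),-np.sin(a)],[np.sin(a),np.cos(a)]])
for n in('top','scene'):
    p=get_image(n); q=pts(p,np.ones((400,640),bool)); l=np.c_[(q[:,:2]-c)@R,q[:,2]]
    for y0,y1 in((-40,-26),(-26,-12),(-8,8),(12,26),(26,40)):
        print(n,y0,[int(np.max(l[(abs(l[:,0]-x)<5)&(l[:,1]>y0)&(l[:,1]<y1),2],initial=-1)) for x in range(-130,140,10)])
    w=l[(abs(l[:,0])<30)&(l[:,2]>18)&(l[:,2]<60)]; print('walls y',np.percentile(w[w[:,1]>0],[2,50,98],axis=0) if (w[:,1]>0).any() else'', np.percentile(w[w[:,1]<0],[2,50,98],axis=0))
    r=l[(l[:,0]<-60)&(l[:,2]>78)&(abs(l[:,1])<35)&(l[:,0]>-110)]; 
    if len(r): print('plate top',len(r),np.percentile(r,[2,50,98],axis=0))
    r=l[(l[:,0]>30)&(l[:,2]>70)&(abs(l[:,1])<40)&(l[:,0]<135)]; print('lamp top',np.percentile(r,[2,50,98],axis=0))
    r=l[(l[:,0]>15)&(l[:,0]<55)&(l[:,2]>50)&(l[:,2]<66)&(abs(l[:,1])<12)];  print('collar',len(r),np.percentile(r[:,0],[2,10,50]) if len(r) else '')
E
```

```text
max z y>0 [  2.47 123.41 125.96 127.42]
box [[346.3   66.93  74.92]
 [478.27 215.13 122.56]
 [719.24 337.52 126.76]]
top -40 [18, 17, 17, 17, 18, 17, 16, 18, 18, 17, 17, 17, 15, 16, 17, 17, 17, 17, 75, 79, 78, 79, 76, 75, 18, 15, 17]
top -26 [15, 14, 16, 15, 17, 79, 86, 74, 74, 74, 45, 45, 47, 45, 45, 46, 46, 45, 78, 79, 81, 82, 83, 78, 14, 16, 15]
top -8 [16, 17, 17, 16, 15, 77, 86, 76, 76, 75, 15, 14, 16, 15, 15, 15, 60, 65, 77, 81, 82, 82, 81, 77, -1, 15, 14]
top 12 [16, 16, 15, 13, 17, 80, 88, 76, 74, 75, 46, 46, 45, 44, 44, 44, 46, 56, 78, 79, 80, 82, 84, 77, -1, 14, 14]
top 26 [18, 18, 16, 16, 16, 17, 14, 45, 44, 44, 46, 43, 44, 45, 43, 45, 45, 42, 79, 78, 78, 79, 77, 76, -1, 18, 17]
walls y [[-28.6   17.71  19.74]
 [ -0.27  21.35  38.18]
 [ 28.81  26.88  45.26]] [[ -29.32 -606.94   19.72]
 [ -11.91 -490.76   38.6 ]
 [  28.11  -16.82   55.15]]
plate top 104 [[-74.82 -23.08  79.43]
 [-71.92  -0.08  83.53]
 [-68.64  23.9   86.66]]
lamp top [[ 51.71 -29.48  71.43]
 [ 74.26   0.29  76.45]
 [ 98.85  30.94  80.99]]
collar 131 [34.63 35.34 42.08]
scene -40 [14, 14, 14, 15, 15, 14, 14,
[... 223 characters left out ...]
4, 12, 77, 84, 73, 73, 73, -1, -1, -1, -1, -1, -1, 59, 62, 76, 78, 79, 79, 80, 75, -1, 12, 12]
scene 12 [13, 13, 13, 13, 12, 52, 85, 72, 71, 71, -1, 38, 42, 43, 43, 43, 44, 56, 75, 77, 80, 79, 79, 75, -1, -1, 12]
scene 26 [15, 15, 15, 15, 14, 15, 14, 13, -1, -1, -1, -1, 42, 41, 40, 42, 42, -1, 70, 75, 74, 74, 74, 74, -1, -1, -1]
walls y [[ -26.82   16.09   18.93]
 [   3.33   22.21   33.52]
 [  28.61 2140.05   54.78]] [[ -27.82 -605.08   19.03]
 [  11.23 -479.75   38.42]
 [  29.26  -21.05   59.  ]]
plate top 51 [[-74.62 -23.64  78.1 ]
 [-72.53  -2.7   82.43]
 [-68.24  20.4   84.83]]
lamp top [[ 52.09 -30.29  70.19]
 [ 70.86  -6.41  75.5 ]
 [ 98.48  29.73  80.01]]
collar 71 [34.97 35.85 43.72]
```

drive_tool(steps=[[0,0,-20,0,0,7.4],[0,0,-20,0,0,7.4],[0,0,-20,0,0,7.4],[0,0,-20,0,0,7.4],[0,0,-20,0,0,7.4]])

```text
time: 1.95
tool_pos: [203.1, 617.4, 323.3]
tool_rot: [[-0.566, 0.824, -0.0], [0.824, 0.566, 0.0], [0.0, -0.0, -1.0]]
force: [0.9, 0.6, -0.2]
opening: 94.2
```

drive_tool(steps=[[-44.1,-12.4,0,0,0,0],[-44.1,-12.4,0,0,0,0],[-44.1,-12.4,0,0,0,0],[-44.1,-12.4,0,0,0,0],[-44.1,-12.4,0,0,0,0],[-44.1,-12.4,0,0,0,0],[-44.1,-12.4,0,0,0,0],[-44.1,-12.4,0,0,0,0],[-44.1,-12.4,0,0,0,0],[-44.1,-12.4,0,0,0,0]])

```text
time: 2.95
tool_pos: [353.0, 182.9, 322.8]
tool_rot: [[-0.571, 0.821, 0.001], [0.821, 0.571, 0.0], [-0.001, 0.001, -1.0]]
force: [1.5, -0.3, -0.1]
opening: 94.0
```

drive_tool(steps=[[-44.1,-12.4,0,0,0,0],[-44.1,-12.4,0,0,0,0],[-44.1,-12.4,0,0,0,0],[-44.1,-12.4,0,0,0,0],[-44.1,-12.4,0,0,0,0],[-44.1,-12.4,0,0,0,0],[-44.1,-12.4,0,0,0,0],[-44.1,-12.4,0,0,0,0],[-44.1,-12.4,0,0,0,0],[-44.1,-12.4,0,0,0,0]])

```text
time: 3.95
tool_pos: [503.0, -250.4, 322.5]
tool_rot: [[-0.57, 0.821, 0.0], [0.821, 0.57, -0.0], [-0.0, 0.0, -1.0]]
force: [0.1, 1.0, 1.1]
opening: 93.8
```

drive_tool(steps=[[-44.1,-12.4,0,0,0,0],[-44.1,-12.4,0,0,0,0],[0,0,30,0,0,0],[0,0,30,0,0,0],[0,0,30,0,0,0],[0,0,30,0,0,0],[0,0,0,0,0,0],[0,0,0,0,0,0]])

```text
time: 4.75
tool_pos: [532.7, -335.0, 202.8]
tool_rot: [[-0.571, 0.821, -0.0], [0.821, 0.571, 0.0], [0.0, -0.0, -1.0]]
force: [1.3, -0.9, 0.1]
opening: 93.8
```

```bash
python3 - <<'E'
from h import *
s=sensors.observe();print(s['tool_pos'],np.array(s['tool_rot']),s['force'])
p=get_image('wrist'); save(p,'c')
for m in models.masks_of(p,'cell'):
    q=pts(p,m['pixels']); b=q[q[:,2]>84]; print(m['conf'],m['xy'],len(b),cv2.minAreaRect(b[:,:2].astype(np.float32)) if len(b) else '',np.percentile(q,[1,50,99],axis=0))
E
```

```text
[ 532.72 -334.97  202.85] [[-0.57  0.82 -0.  ]
 [ 0.82  0.57  0.  ]
 [ 0.   -0.   -1.  ]] [ 1.26 -0.92  0.09]
0.52 [538.3, 49.4] 0  [[ 551.15 -119.57    0.78]
 [ 621.81  -95.22   12.62]
 [ 708.9   -38.22   43.87]]
```

View pics/c.png

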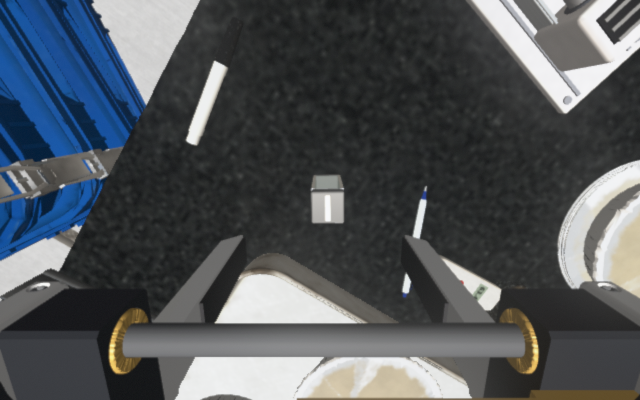

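```bash
python3 - <<'E'
from h import *
p=get_image('wrist'); m=np.zeros((400,640),bool); m[165:235,295:365]=1
q=pts(p,m); b=q[(q[:,2]>80)&(q[:,2]<100)]; r=cv2.minAreaRect(b[:,:2].astype(np.float32)); print(len(b),r,np.median(b[:,2]))
s=sensors.observe(); R=np.array(s['tool_rot']); c=np.array([*r[0],90]); print(R.T@(c-s['tool_pos']))
E
```

```text
1109 ((536.5474853515625, -333.28143310546875), (29.36747169494629, 30.495615005493164), 35.54814529418945) 90.39354106851813
[  0.87   3.67 115.09]
```

drive_tool(steps=[[0,3,20,0,0,0],[0,0,20,0,0,0],[0,0,20,0,0,0],[0,0,20,0,0,0],[0,0,20,0,0,0],[0,0,20,0,0,0],[0,0,18.5,0,0,0],[0,0,0,0,0,0]])

```text
time: 5.7
tool_pos: [534.5, -332.7, 62.8]
tool_rot: [[-0.571, 0.821, -0.002], [0.821, 0.571, 0.002], [0.003, -0.001, -1.0]]
force: [-0.3, -0.1, 0.0]
opening: 94.4
```

drive_tool(steps=[[0,0,0,0,0,0],[0,0,0,0,0,0],[0,0,0,0,0,0],[0,0,0,0,0,0],[0,0,0,0,0,0],[0,0,0,0,0,0],[0,0,0,0,0,0],[0,0,0,0,0,0],[0,0,0,0,0,0],[0,0,0,0,0,0]], fingers=20)

```text
time: 6.7
tool_pos: [535.1, -333.2, 63.9]
tool_rot: [[-0.571, 0.821, -0.0], [0.821, 0.571, 0.0], [0.0, 0.0, -1.0]]
force: [-0.7, -0.3, -0.7]
opening: 30.2
```

drive_tool(steps=[[0,0,-14,0,0,0],[0,0,-14,0,0,-5.8],[0,0,-14,0,0,-5.8],[0,0,-14,0,0,-5.8],[0,0,-14,0,0,-5.8],[0,0,-14,0,0,-5.8],[0,0,-14,0,0,-5.8],[0,0,-14,0,0,-5.8],[0,0,0,0,0,-5.8]])

```text
time: 7.6
tool_pos: [536.2, -334.2, 179.6]
tool_rot: [[-0.989, 0.149, 0.004], [0.149, 0.989, -0.003], [-0.004, -0.003, -1.0]]
force: [-0.3, 0.2, -1.3]
opening: 30.1
```

drive_tool(steps=[[1.5,20,0,0,0,0],[1.5,35,0,0,0,0],[1.5,40,0,0,0,0],[1.5,40,0,0,0,0],[1.5,40,0,0,0,0],[1.5,40,0,0,0,0],[1.5,36,0,0,0,0],[1.5,20,0,0,0,0],[0,10,0,0,0,0],[0,0,0,0,0,0]])

```text
time: 8.6
tool_pos: [566.0, -52.3, 176.0]
tool_rot: [[-0.988, 0.152, -0.0], [0.152, 0.988, 0.0], [0.0, 0.0, -1.0]]
force: [-0.2, -0.4, -0.7]
opening: 29.6
```

```bash
python3 - <<'E'
from h import *
s=sensors.observe();print(s['tool_pos'],np.array(s['tool_rot']),s['force'],s['opening'])
p=get_image('wrist'); save(p,'d')
q=pts(p,np.ones((400,640),bool)); a=np.radians(-8.8); c=np.array([567,-53.5]); R=np.array([[np.cos(a),-np.sin(a)],[np.sin(a),np.cos(a)]])
l=np.c_[(q[:,:2]-c)@R,q[:,2]]
for zlo,zhi,n in((8,17,'base'),(40,49,'walls'),(70,79,'rec'),(80,88,'plate')):
    k=l[(l[:,2]>zlo)&(l[:,2]<zhi)&(abs(l[:,0])<160)&(abs(l[:,1])<70)]; print(n,len(k),np.percentile(k,[0.5,50,99.5],axis=0).tolist() if len(k) else '')
E
```

```text
[566.04 -52.3  176.05] [[-0.99  0.15 -0.  ]
 [ 0.15  0.99  0.  ]
 [ 0.    0.   -1.  ]] [-0.17 -0.38 -0.69] 29.56403367057809
base 13236 [[-138.4214767965819, -47.3888051164299, 9.461818226872634], [-80.5018169077826, 2.0338993493569886, 12.490894316338228], [46.363853397502886, 51.45432606750491, 15.933577588406758]]
walls 890 [[-58.410435115934376, -24.13056009389423, 40.04756789942797], [-20.609879349969557, 23.330769926663972, 43.02103444155511], [28.83584067995576, 28.31211108394425, 45.47782087288483]]
rec 1486 [[-74.12338359188338, -27.084759144664236, 70.60723352380252], [-52.42738654856759, 1.9498954143523286, 72.90045285619556], [97.32458119019138, 31.20330757478183, 78.64160060012645]]
plate 492 [[-73.43555855055591, -22.57176050211929, 80.2124220098649], [-70.48066227815366, 1.1243080527268945, 84.17096331549683], [-67.35630637961837, 26.453548213349524, 85.85060575895338]]
```

View pics/d.png

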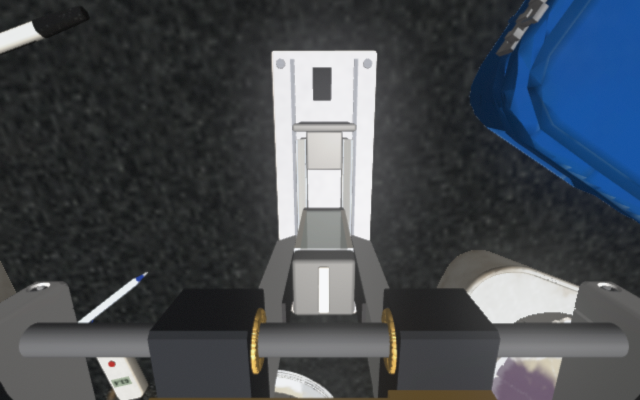

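```bash
cat > m.py <<'E'
from h import *
def rel():
    s=sensors.observe(); T=np.array(s['tool_rot']); t=np.array(s['tool_pos']); p=get_image('wrist')
    def loc(u0,u1,v0,v1):
        m=np.zeros((400,640),bool); m[v0:v1,u0:u1]=1; return (pts(p,m)-t)@T
    return s,p,loc
E
python3 - <<'E'
from m import *
s,p,loc=rel(); h=s['tool_pos'][2]
q=loc(285,365,245,318); k=q[abs(q[:,2])<60]; z=np.percentile(k[:,2],10); k=k[abs(k[:,2]-z)<4]
print('cell top z',z,len(k),cv2.minAreaRect(k[:,:2].astype(np.float32)),np.percentile(k[:,:2],[1,99],axis=0))
q=loc(255,395,40,235); w=q.copy(); w[:,2]=h-q[:,2]
b=w[abs(w[:,2]-12)<4]
for x0 in(60,80,100,120):
    e=b[abs(b[:,0]-x0)<8]; print('base at',x0,np.percentile(e[:,1],[1,99]),'mid',np.percentile(e[:,1],[1,99]).mean()) if len(e) else 0
for n,lo,hi in(('plate',80,88),('rec',70,77),('wall',40,48)):
    e=w[(w[:,2]>lo)&(w[:,2]<hi)]; r=np.percentile(e,[1,99],axis=0); print(n,len(e),r.tolist(),'mid',r[:,:2].mean(0))
print(b[:,0].max())
E
```

```text
cell top z -34.30646571116997 261 ((0.8091917037963867, 1.047384262084961), (35.9642219543457, 18.671905517578125), 89.23231506347656) [[ -7.52 -16.85]
 [  9.86  18.63]]
base at 60 [-46.94  51.15] mid 2.1052289120545673
base at 80 [-46.62  50.76] mid 2.071231194856594
base at 100 [-46.67  50.61] mid 1.97041280334534
base at 120 [-46.74  50.42] mid 1.8387510530061277
plate 504 [[67.00349023074739, -22.233611653774016, 81.71224483731112], [72.3241625324331, 25.747049729436927, 85.68774570754854]] mid [69.66  1.76]
rec 1383 [[35.497825691800855, -12.39301994119699, 70.65825493208402], [72.93934296543414, 16.792698634226596, 74.59317525092972]] mid [54.22  2.2 ]
wall 890 [[-30.273664216567393, -23.99579765657583, 40.08293673381997], [57.17627082491829, 28.33232246273644, 45.45314283302567]] mid [13.45  2.17]
137.56680394626514
```

drive_tool(steps=[[0,1,15,0,0,0],[0,0,15,0,0,0],[0,0,10,0,0,0],[0,0,5,0,0,0],[0,0,5,0,0,0],[0,0,5,0,0,0],[0,0,5,0,0,0],[0,0,5,0,0,0],[0,0,0,0,0,0],[0,0,0,0,0,0]])

```text
time: 9.7
tool_pos: [566.5, -52.7, 111.0]
tool_rot: [[-0.988, 0.153, 0.0], [0.153, 0.988, -0.0], [-0.0, -0.0, -1.0]]
force: [0.7, -0.1, -1.4]
opening: 29.8
```

drive_tool(steps=[[0,0,5,0,0,0],[0,0,5,0,0,0],[0,0,5,0,0,0],[0,0,5,0,0,0],[0,0,0,0,0,0],[0,0,0,0,0,0]])

```text
time: 10.3
tool_pos: [566.4, -52.7, 90.7]
tool_rot: [[-0.988, 0.153, -0.0], [0.153, 0.988, 0.0], [0.0, 0.0, -1.0]]
force: [0.5, 0.3, -1.1]
opening: 29.7
```

drive_tool(steps=[[0,0,3,0,0,0],[0,0,3,0,0,0],[0,0,3,0,0,0],[0,0,3,0,0,0],[0,0,1.5,0,0,0],[0,0,0,0,0,0],[0,0,0,0,0,0]])

```text
time: 11.0
tool_pos: [566.5, -52.7, 77.5]
tool_rot: [[-0.988, 0.153, 0.0], [0.153, 0.988, -0.0], [-0.0, -0.0, -1.0]]
force: [-0.3, -0.1, -0.8]
opening: 29.7
```

drive_tool(steps=[[0,0,0.6,0,0,0],[0,0,0.5,0,0,0],[0,0,0.5,0,0,0],[0,0,0,0,0,0],[0,0,0,0,0,0]])

```text
time: 11.5
tool_pos: [566.5, -52.7, 75.9]
tool_rot: [[-0.988, 0.153, 0.0], [0.153, 0.988, -0.0], [-0.0, -0.0, -1.0]]
force: [0.3, 0.4, -1.9]
opening: 30.3
```

drive_tool(steps=[[0,0,0.5,0,0,0],[0,0,0,0,0,0],[0,0,0,0,0,0]])

```text
time: 11.8
tool_pos: [566.5, -52.8, 75.8]
tool_rot: [[-0.988, 0.153, -0.0], [0.153, 0.988, -0.0], [0.0, -0.0, -1.0]]
force: [-2.3, -0.0, 4.5]
opening: 30.1
```

drive_tool(steps=[[0,0,0,0,0,0],[0,0,0,0,0,0],[0,0,0,0,0,0],[0,0,0,0,0,0],[0,0,0,0,0,0],[0,0,0,0,0,0]], fingers=70)

```text
time: 12.4
tool_pos: [566.5, -52.7, 75.3]
tool_rot: [[-0.988, 0.153, 0.0], [0.153, 0.988, 0.0], [-0.0, 0.0, -1.0]]
force: [0.3, -0.1, 0.2]
opening: 69.6
```

drive_tool(steps=[[0,0,-10,0,0,0],[0,0,-20,0,0,0],[0,0,-30,0,0,0],[0,0,-30,0,0,0],[0,0,-20,0,0,0],[0,0,0,0,0,0],[0,0,0,0,0,0]])

```text
time: 13.1
tool_pos: [566.4, -52.7, 185.4]
tool_rot: [[-0.988, 0.153, 0.001], [0.153, 0.988, -0.0], [-0.001, -0.0, -1.0]]
force: [-0.1, -0.0, -0.4]
opening: 69.7
```

```bash
python3 - <<'E'
from m import *
s=sensors.observe(); print(s['tool_pos'],s['force'])
a=np.radians(-8.8); c=np.array([567,-53.5]); R=np.array([[np.cos(a),-np.sin(a)],[np.sin(a),np.cos(a)]])
for n in('top','scene'):
    p=get_image(n); save(p,'e_'+n)
    for m in models.masks_of(p,'cell')[:1]:
        q=pts(p,m['pixels']); q=np.c_[(q[:,:2]-c)@R,q[:,2]]; print(n,m['conf'],np.percentile(q,[2,50,98],axis=0).tolist()); b=q[q[:,2]>97]; print(len(b),cv2.minAreaRect(b[:,:2].astype(np.float32)) if len(b)>4 else '', np.median(b[:,2]))
p=get_image('wrist'); b=cv2.resize(get_image('scene')['color'][120:240,220:380],(480,400)); 
cv2.imwrite('pics/e.png',cv2.resize(np.hstack([p['color'][:,:],b]),(800,286))[:,:,::-1])
E
```

```text
[566.4  -52.71 185.44] [-0.08 -0.02 -0.43]
top 0.79 [[-15.577582432561872, -15.162816288828937, 21.241962612420686], [-14.625937722024744, 1.5977825601897049, 88.4916411597624], [-3.4514001112734203, 14.250493825688494, 105.0451904067046]]
90 ((-9.191547393798828, 0.22369003295898438), (12.909542083740234, 29.293127059936523), 0.8618108630180359) 101.56747566608168
scene 0.56 [[-15.805235924735781, -23.33011782949757, 0.4650289874025003], [-7.435661860850819, -12.596339411528492, 69.85179752906257], [40.52241575909821, 112.47479694935714, 102.94504191501605]]
96 ((-0.06483745574951172, -2.200497627258301), (29.622451782226562, 30.942739486694336), 1.299315333366394) 101.26435491527653
```

View pics/e.png

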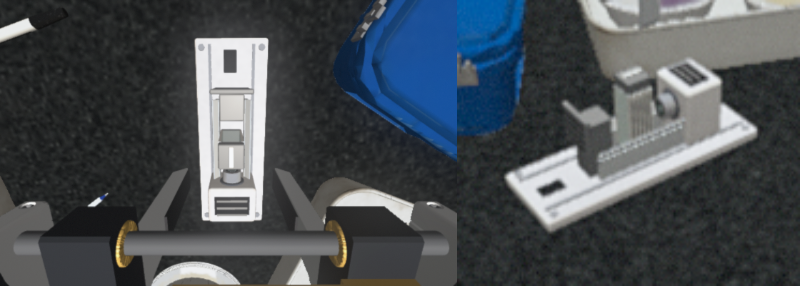

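drive_tool(steps=[[20,0,0,0,0,0],[30,0,0,0,0,0],[30,0,0,0,0,0],[22,0,0,0,0,0],[0,0,20,0,0,0],[0,0,20,0,0,0],[0,0,20,0,0,0],[0,0,20,0,0,0],[0,0,0,0,0,0],[0,0,0,0,0,0]], fingers=0)

```text
time: 14.4
tool_pos: [465.5, -37.1, 105.3]
tool_rot: [[-0.988, 0.153, -0.001], [0.153, 0.988, 0.0], [0.001, 0.0, -1.0]]
force: [0.2, 1.1, 0.4]
opening: 0.8
```

drive_tool(steps=[[0,0,15,0,0,0],[0,0,15,0,0,0],[0,0,8,0,0,0],[0,0,0,0,0,0],[0,0,0,0,0,0]])

```text
time: 14.9
tool_pos: [466.3, -37.3, 68.2]
tool_rot: [[-0.988, 0.153, 0.001], [0.153, 0.988, -0.0], [-0.001, -0.0, -1.0]]
force: [0.3, -0.1, 0.2]
opening: 0.2
```

drive_tool(steps=[[-4,0,0,0,0,0],[-4,0,0,0,0,0],[-3,0,0,0,0,0],[-2,0,0,0,0,0],[0,0,0,0,0,0],[0,0,0,0,0,0]])

```text
time: 15.5
tool_pos: [478.5, -39.1, 67.3]
tool_rot: [[-0.988, 0.153, -0.0], [0.153, 0.988, 0.0], [0.0, 0.0, -1.0]]
force: [-0.2, 0.1, 0.3]
opening: 0.2
```

drive_tool(steps=[[-1,0,0,0,0,0],[-1,0,0,0,0,0],[-1,0,0,0,0,0],[-1,0,0,0,0,0],[-1,0,0,0,0,0],[-1,0,0,0,0,0],[-1,0,0,0,0,0],[-1,0,0,0,0,0]])

```text
time: 16.3
tool_pos: [485.0, -40.0, 67.1]
tool_rot: [[-0.988, 0.153, -0.004], [0.153, 0.988, 0.001], [0.004, 0.0, -1.0]]
force: [-7.4, 1.4, 5.9]
opening: 0.5
```

drive_tool(steps=[[-1,0,0,0,0,0],[-1,0,0,0,0,0],[-1,0,0,0,0,0],[-1,0,0,0,0,0],[-1,0,0,0,0,0],[-1,0,0,0,0,0],[-1,0,0,0,0,0],[-1,0,0,0,0,0]])

```text
time: 17.1
tool_pos: [492.4, -41.1, 67.0]
tool_rot: [[-0.988, 0.153, -0.005], [0.153, 0.988, 0.001], [0.006, 0.0, -1.0]]
force: [-7.6, 0.8, 7.2]
opening: 0.5
```

drive_tool(steps=[[-1,0,0,0,0,0],[-1,0,0,0,0,0],[-1,0,0,0,0,0],[-1,0,0,0,0,0],[-1,0,0,0,0,0],[-1,0,0,0,0,0],[-1,0,0,0,0,0],[-1,0,0,0,0,0],[-1,0,0,0,0,0],[-1,0,0,0,0,0]])

```text
time: 18.1
tool_pos: [502.3, -42.7, 67.0]
tool_rot: [[-0.988, 0.153, -0.005], [0.153, 0.988, 0.001], [0.006, 0.0, -1.0]]
force: [-8.2, 1.0, 6.7]
opening: 0.2
```

drive_tool(steps=[[-1,0,0,0,0,0],[-1,0,0,0,0,0],[-1,0,0,0,0,0],[-1,0,0,0,0,0],[-1,0,0,0,0,0],[-1,0,0,0,0,0],[-1,0,0,0,0,0],[-1,0,0,0,0,0]])

```text
time: 18.9
tool_pos: [510.1, -43.8, 66.9]
tool_rot: [[-0.988, 0.153, -0.006], [0.153, 0.988, 0.001], [0.006, 0.0, -1.0]]
force: [-9.1, 0.8, 6.9]
opening: 0.3
```

```bash
cat > gap.py <<'E'
from m import *
import sys
s=sensors.observe(); print(s['time'],s['tool_pos'],s['force'])
a=np.radians(-8.8); c=np.array([567,-53.5]); R=np.array([[np.cos(a),-np.sin(a)],[np.sin(a),np.cos(a)]])
p=get_image('scene'); q=pts(p,np.ones((400,640),bool)); l=np.c_[(q[:,:2]-c)@R,q[:,2]]
b=l[(l[:,2]>98)&(l[:,2]<106)&(abs(l[:,0])<45)&(abs(l[:,1]+1)<18)]; print('cell top',len(b),cv2.minAreaRect(b[:,:2].astype(np.float32)),np.percentile(b[:,0],[2,98]),np.median(b[:,2]))
r=l[(l[:,2]>68)&(l[:,2]<76)&(abs(l[:,1])<14)&(l[:,0]<0)&(l[:,0]>-60)]; print('rec',np.percentile(r[:,0],[2,98]) if len(r) else '')
r=l[(l[:,2]>48)&(l[:,2]<66)&(abs(l[:,1])<12)&(l[:,0]>25)&(l[:,0]<48)]; print('collar',np.percentile(r[:,0],[2,10,50]) if len(r) else '')
cv2.imwrite(f'pics/{sys.argv[1]}.png',cv2.resize(p['color'][130:235,230:390],(800,525),interpolation=cv2.INTER_CUBIC)[:,:,::-1])
E
python3 gap.py f
```

```text
18.9 [510.06 -43.83  66.95] [-9.12  0.75  6.93]
cell top 33 ((3.23586368560791, -12.769614219665527), (9.2693510055542, 29.617639541625977), 85.35003662109375) [-10.85  17.58] 100.56506320838754
rec [-58.56  -8.31]
collar [34.92 35.27 39.01]
```

View pics/f.png

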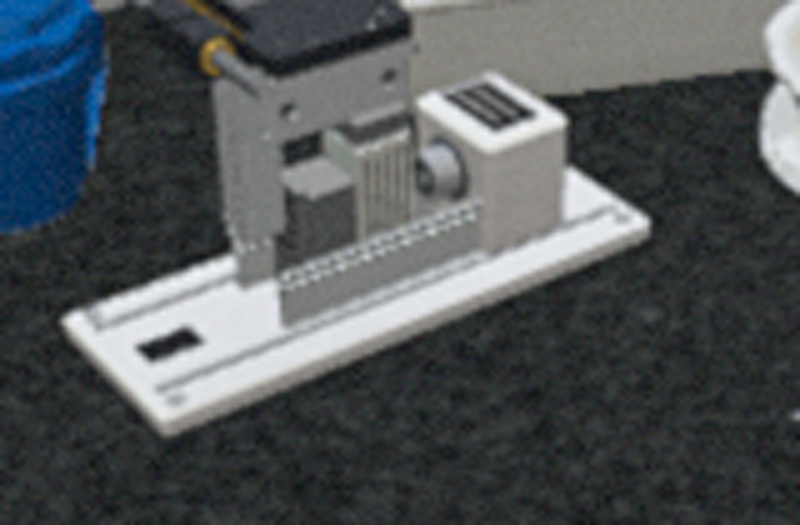

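drive_tool(steps=[[-1,0,0,0,0,0],[-1,0,0,0,0,0],[-1,0,0,0,0,0],[-1,0,0,0,0,0],[-1,0,0,0,0,0],[-1,0,0,0,0,0],[-1,0,0,0,0,0],[-1,0,0,0,0,0],[-1,0,0,0,0,0],[-1,0,0,0,0,0]])

```text
time: 19.95
tool_pos: [519.9, -45.3, 66.9]
tool_rot: [[-0.988, 0.153, -0.006], [0.153, 0.988, 0.001], [0.006, 0.0, -1.0]]
force: [-8.2, 1.9, 5.6]
opening: 0.4
```

drive_tool(steps=[[-0.5,0,0,0,0,0],[-0.5,0,0,0,0,0],[-0.5,0,0,0,0,0],[-0.5,0,0,0,0,0]])

```text
time: 20.35
tool_pos: [521.9, -45.6, 66.9]
tool_rot: [[-0.988, 0.153, -0.006], [0.153, 0.988, 0.001], [0.006, 0.0, -1.0]]
force: [-9.2, 0.8, 6.4]
opening: 0.3
```

drive_tool(steps=[[-0.5,0,0,0,0,0],[-0.5,0,0,0,0,0],[0,0,0,0,0,0]])

```text
time: 20.65
tool_pos: [522.9, -45.8, 66.9]
tool_rot: [[-0.988, 0.153, -0.006], [0.153, 0.988, 0.001], [0.006, 0.0, -1.0]]
force: [-8.4, 0.9, 6.7]
opening: 0.5
```

```bash
python3 gap.py g
```

```text
20.65 [522.9  -45.78  66.92] [-8.41  0.95  6.7 ]
cell top 43 ((-5.667522430419922, -12.309337615966797), (74.49172973632812, 8.311331748962402), 0.38694819808006287) [-42.59  30.48] 100.85706676044794
rec [-54.4  -1. ]
collar [35.79 36.79 42.57]
```

Cell front is at about 31, the collar at 35, so about 4 mm remain. I'll go on in small steps, watching the force.

drive_tool(steps=[[-0.5,0,0,0,0,0],[-0.5,0,0,0,0,0],[-0.5,0,0,0,0,0],[0,0,0,0,0,0]])

```text
time: 21.1
tool_pos: [524.4, -46.0, 66.9]
tool_rot: [[-0.988, 0.153, -0.006], [0.153, 0.988, 0.001], [0.006, 0.0, -1.0]]
force: [-8.7, 2.2, 6.8]
opening: 0.7
```

drive_tool(steps=[[-0.5,0,0,0,0,0],[-0.5,0,0,0,0,0],[0,0,0,0,0,0]])

```text
time: 21.4
tool_pos: [525.4, -46.1, 66.9]
tool_rot: [[-0.988, 0.153, -0.006], [0.153, 0.988, 0.001], [0.006, 0.0, -1.0]]
force: [-8.2, 0.7, 6.3]
opening: 0.3
```

drive_tool(steps=[[-0.5,0,0,0,0,0],[-0.5,0,0,0,0,0],[0,0,0,0,0,0]])

```text
time: 21.7
tool_pos: [526.3, -46.3, 66.9]
tool_rot: [[-0.988, 0.153, -0.006], [0.153, 0.988, 0.001], [0.006, 0.0, -1.0]]
force: [-8.8, 1.4, 6.9]
opening: 0.4
```

drive_tool(steps=[[-0.5,0,0,0,0,0],[-0.5,0,0,0,0,0],[0,0,0,0,0,0]])

```text
time: 22.0
tool_pos: [526.8, -46.4, 66.9]
tool_rot: [[-0.988, 0.152, -0.007], [0.152, 0.988, 0.001], [0.008, 0.0, -1.0]]
force: [-11.2, 1.8, 8.3]
opening: 0.5
```

drive_tool(steps=[[-0.5,0,0,0,0,0],[0,0,0,0,0,0],[0,0,0,0,0,0]])

```text
time: 22.3
tool_pos: [527.0, -46.4, 66.9]
tool_rot: [[-0.988, 0.152, -0.008], [0.152, 0.988, 0.002], [0.008, 0.0, -1.0]]
force: [-12.2, 0.9, 9.4]
opening: 0.4
```

drive_tool(steps=[[-0.5,0,0,0,0,0],[0,0,0,0,0,0],[0,0,0,0,0,0]])

```text
time: 22.6
tool_pos: [527.2, -46.4, 66.9]
tool_rot: [[-0.988, 0.152, -0.009], [0.152, 0.988, 0.002], [0.009, 0.0, -1.0]]
force: [-12.7, 1.0, 10.7]
opening: 0.1
```

drive_tool(steps=[[-0.5,0,0,0,0,0],[0,0,0,0,0,0],[0,0,0,0,0,0]])

```text
time: 22.9
tool_pos: [527.4, -46.4, 66.9]
tool_rot: [[-0.988, 0.152, -0.01], [0.152, 0.988, 0.002], [0.01, 0.0, -1.0]]
force: [-14.4, 1.7, 12.0]
opening: 0.6
```

drive_tool(steps=[[0.5,0,0,0,0,0],[0.5,0,0,0,0,0],[1,0,0,0,0,0],[1,0,0,0,0,0],[2,0,0,0,0,0],[4,0,0,0,0,0],[8,0,0,0,0,0],[8,0,0,0,0,0],[0,0,0,0,0,0]])

```text
time: 23.8
tool_pos: [505.0, -43.1, 67.1]
tool_rot: [[-0.988, 0.153, -0.001], [0.153, 0.988, 0.0], [0.001, 0.0, -1.0]]
force: [0.7, -0.0, -0.6]
opening: 0.6
```

drive_tool(steps=[[0,0,-20,0,0,0],[10,0,-30,0,0,0],[20,0,-40,0,0,0],[25,0,-40,0,0,0],[25,0,0,0,0,0],[0,0,0,0,0,0],[0,0,0,0,0,0]])

```text
time: 24.5
tool_pos: [427.2, -31.2, 197.1]
tool_rot: [[-0.988, 0.153, 0.001], [0.153, 0.988, -0.0], [-0.001, -0.0, -1.0]]
force: [-0.5, -0.1, -0.5]
opening: 0.5
```

```bash
python3 gap.py i; python3 - <<'E'
from h import *
a=get_image('top')['color'][90:230,190:300]; b=get_image('wrist')['color']; 
cv2.imwrite('pics/j.png',np.hstack([cv2.resize(a,(314,400)),cv2.resize(b,(480,400))])[:,:,::-1])
E
```

```text
24.5 [427.17 -31.16 197.13] [-0.54 -0.08 -0.51]
cell top 92 ((20.950443267822266, -0.8215599060058594), (31.85057258605957, 28.925615310668945), 88.32035827636719) [ 6.84 35.07] 101.43353463017344
rec [-32.12  -0.79]
collar [41.32 41.92 44.16]
```

View pics/i.png

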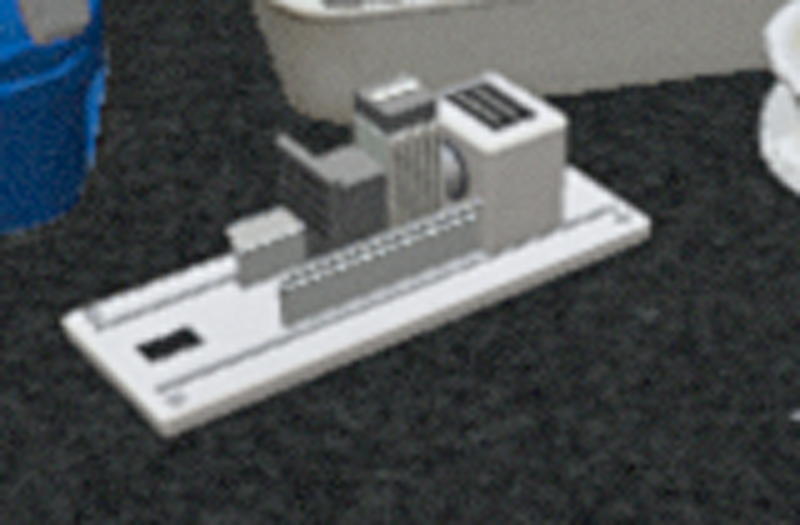

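View pics/j.png

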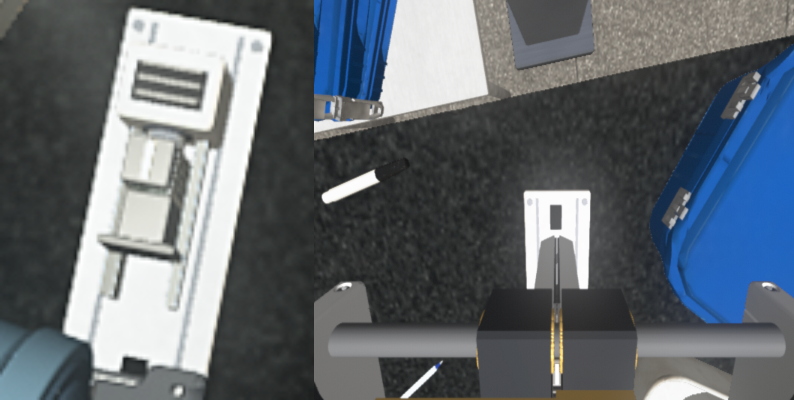

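```bash
python3 -c "
from h import *
print(arm.hand_in())"
```

```text
the job is handed in; nothing more can be done
None
```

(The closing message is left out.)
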